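Hold the sprung presser on a freshly glued card

TASK

The blue-edged card on the sloping board has just been glued. Pick up the wooden-handled presser, and with it press gently on the card: its orange foot flat on the slope and wholly inside the red ring, the handle square to the sloping board (not plumb), pushed in until the sprung foot is about half-way up its travel. Finish while still gripping the presser and holding it pressed there, never shoving hard on the card and leaving the other things on the table where they are.

Things in the scene. Friction and masses are not known exactly. Their poses are not given: they have to be found in the camera images.
- presser: Sprung hand presser, standing upright on its round orange foot on the table; loose, 70 to 140 g plus foot 30 g. Origin at the centre of the underside of the foot (spring relaxed), z axis up along the handle. Handle: pale wood, square 28 x 28 mm (flats face the x and y axes; edges rounded 4 mm), from 33 to 115 mm above the origin (its top end); below it a black collar 42 mm in diameter from 24 to 33 mm. The foot slides into the collar against a spring.
- presser_grip (a point): Point to grip, on the axis of the handle, 80 mm above the presser's underside; axes as those of the presser.
- foot (a joint): How far the sprung foot is pushed in, m: 0 relaxed, 0.012 fully in (stop). Spring force about 1.8 N + 600 N/m x value (5.4 N at 0.006). Still readable while the presser is held.
- foot_face (a point): Centre of the flat underside of the orange foot (disc 40 mm in diameter, 10 mm thick); z along the handle, upward.
- mark (a point): Centre of the red ring printed on the card's top face (small red dot there; ring 60 mm inner and 70 mm outer diameter). z axis points out of the card, square to the sloping face; x axis points up the slope. The slope is between 11 and 24 degrees from level, rising away from the robot, held fast: it does not give when pressed.
- card: The glued card, 110 (up the slope) x 120 x 5 mm, blue edge and white face, small coloured patches at its corners; rigid and fast on a white-faced board 270 x 360 mm whose lower edge is nearest the robot. Origin at the centre of its underside, axes as those of the mark. The whole board stands within 0.16 m of the table.
- glue_jar_mid (a point): Glue jar with yellow cap and green label, 48 mm in diameter, 75 mm high, loose; point at its centre. Bystander.
- marker_pot_mid (a point): Blue pot with four upright markers, 68 mm in diameter, 131 mm high in all, loose; point 60 mm above its underside. Bystander.
- tape_roll: Yellow roll of tape lying flat, 76 mm in diameter, 22 mm high, loose; origin at the centre of its underside. Bystander.
- glue_stick: Green glue stick with yellow cap standing upright, 28 mm in diameter, 96 mm high, loose; origin at the centre of its underside. Bystander.
- eraser: White eraser, 45 x 20 x 13 mm, loose; origin at the centre of its underside. Bystander.
Things that resemble listed ones, but are neither listed nor needed, are in the scene too. Leave any purple or turquoise look-alike of the presser alone.

How it is judged:
By the outcome, as a careful person would: the job done as asked, in the order asked, and still so for the second after the job is handed in, while the arm keeps its last pose, push and grip.
It also fails if it takes over 35 s, if anything falls off the work surface, if the arm or the gripper's body presses on something with over 40 N, if the wrist force passes 120 N, or if a joint passes its speed limit or range.

ROBOT

A 6-joint arm with a two-finger parallel gripper is mounted at the origin on the work surface. World frame = base frame: x ahead of the robot, y to its left, z up, the work surface at z = 0. Lengths are in m, angles in rad, forces in N, time in s.
With the tool pointing down it reaches from about 0.3 to 0.85 m from the base axis. Payload 4.2 kg.
Tool frame: the origin (TCP) lies at the very end of the fingers, on their centre line; the grasp point (between the pads) lies 19 mm behind it; x points along the fingers, z is the direction in which the jaws open and shut, and the axes are right-handed (so a half turn about x gives the same grasp; the last joint's range is limited). The gripper opens to 91 mm and grips with 3 to 60 N. Pads are 32 mm wide; open, the fingers measure 118 mm over their backs; the gripper's body (76 mm by 178 mm) begins 60 mm behind the grasp point.
Start: joints at [-1.196, 0.32, 1.565, -0, 1.257, -0.02], TCP at [0.221, -0.531, 0.214] pointing down, gripper open.
Joint ranges: [-3.11, 3.11], [-0.84, 2.01], [0.21, 2.61], [-1.34, 4.49], [0.05, 2.63], [-2.56, 2.56]. Speed limits (rad/s): [2.57, 2.57, 3.14, 3.14, 3.14, 3.14].

INTERFACE

Orientations are given as a unit quaternion [w, x, y, z].
In Python, from cell import read_state, read_camera, close_job gives the robot as it stands.
- The arm moves only by the tool carry_out, never from a script. Its arguments are lists of equal length, an entry for each row: "offset": the shift along the tool's x, y, z in cm, a list of three; "rotation": the turn, a rotation vector about the tool's x, y, z in degrees, a list of three. A call has exactly 5 rows; each row shifts and turns the commanded pose from where the row before left it, along the tool's axes as they then stand; what a row does not reach is not made up. A row lasts 1/10 s, in which the tool goes at most 50 mm and 8.59 degrees, less where a joint would pass 70% of its speed; a pose out of reach is approached as far as the arm can. A call is refused whole if a number of a shift passes 5 or a number of a turn 8.59, either way. A call with a gripper value outside its range is refused whole. "claw" is the closure, from 0 (fully open) to 1 (shut), set as the call begins (left out, the last holds). The fingers move at their own pace and stop on an object; the grip force is fixed at half the most. Time passes only in rows, so rows that do not move let the fingers close, or fill a call up. It gives the time, the measured TCP pose, the force and the opening at its end, in the units of the state.
- read_state(): the state, without advancing time (a new reading comes with each control period).
- read_camera(name): name is "scene" or "side" or "wrist"; returns a dict with "image" (384x512x3 uint8, blue, green, red), "depth" (384x512 float32, m along the optical axis (not along the pixel's ray), 0 where there is no reading), "mtx" (3x3 intrinsics, pixels), "k1" (the pictures are not rectified: a ray, as slopes to the right and down, at radius r is drawn at 1 + k1 r^2 times it, then the intrinsics apply), "R" (3x3) and "t" (3): a world point X has camera coordinates R X + t; the wrist camera has in their place "hand_eye" (4x4, takes a point from camera to tool coordinates, whose origin is the TCP and whose axes are the tool frame's). Camera axes: x right, y down, z forward; pixel columns grow to the right and rows downward; lengths in m; the calibration is good to about 2 mm. A picture is of the moment at which its call begins: read the wrist's pose just before it.
- close_job(): hands the job in, once; it reports no verdict.
The state is a dict: "time_s": time; "qpos": joint angles; "dq": joint speeds; "tau": joint torques, N m; "eef_pos": TCP position; "orientation": TCP orientation; "contact_force": force on the tool from outside, world axes, zero at the start; "ft_torque": the same for the moment, N m; "gripper_width": opening from 0.0 (shut) to 1.0 (fully open).
Only numpy, scipy, OpenCV 4.12 (cv2) and the standard library are available. Lean on these libraries where they do the work, as an engineer would, in place of code of your own. Each camera call takes 0.05 s, during which the arm holds its last target.

## Working session

There is one attempt and no reset: what is moved stays moved. The work goes in short steps, Python scripts to look and compute and a tool call to move; the robot and the scene stay as the last step left them, time stands still between calls to the robot, and variables do not carry over. Pictures are saved under pics/ and viewed, and the job is handed in when it is done.

Besides the shell and the picture viewer there is one more tool, called after "Request:" as name(argument=value, ...) on one line, values as JSON. carry_out: Moves the arm, as the interface text tells. Its arguments: {"type":"object","properties":{"offset":{"type":"array"},"rotation":{"type":"array"},"claw":{"type":"number"}},"required":["offset","rotation"]}

```bash
mkdir -p pics; ls; python3 - <<'E'
from cell import read_state, read_camera
import cv2,numpy as np,pickle
s=read_state();print(s)
d={}
for n in("scene","side","wrist"):
    c=read_camera(n);d[n]=c;cv2.imwrite(f"pics/{n}0.png",c["image"])
    print(n,c["mtx"].tolist(),c["k1"],c.get("R"),c.get("t"),c.get("hand_eye"))
pickle.dump((s,d),open("d0.pkl","wb"))
E
```

```text
pics
{'time_s': 0.0, 'qpos': array([-1.19599110e+00,  3.20311052e-01,  1.56564958e+00, -7.14206613e-06,
        1.25740951e+00, -1.99936456e-02]), 'dq': array([-6.66567301e-04, -2.20970297e-03, -7.17733206e-05, -1.67371049e-03,
        1.53978988e-03, -8.49435900e-04]), 'tau': array([-1.75598416e-04, -4.12453616e+01, -2.31975782e+01,  7.26778270e-02,
        4.56120784e-02, -1.26299196e-04]), 'eef_pos': array([ 0.22097803, -0.53030428,  0.21312072]), 'orientation': array([ 0.58783294,  0.39258619,  0.58886732, -0.39187218]), 'contact_force': array([-0.05944797, -0.2542398 , -0.33419053]), 'ft_torque': array([ 0.03175832,  0.06062369, -0.05086013]), 'gripper_width': 1.0019965118562613}
scene [[424.80656464157465, 0.0, 258.2823586251699], [0.0, 424.80656464157465, 188.07624227751467], [0.0, 0.0, 1.0]] -0.05768218773559766 [[ 0.68431461  0.72904061 -0.0146047 ]
 [ 0.40523041 -0.39686847 -0.82357983]
 [-0.60621929  0.55766944 -0.56701232]] [-0.36075066 -0.15220476  1.80339252] None
side [[352.59597803976857, 0.0, 253.13437136703823], [0.0, 352.59597803976857, 186.88944108511228], [0.0, 0.0, 1.0]] -0.0337160809964976 [[-0.93674067 -0.34971997 -0.01458971]
 [-0.24216883  0.67762874 -0.69438717]
 [ 0.25272746 -0.64692753 -0.71945368]] [0.46078069 0.21814407 1.12635353] None
wrist [[337.64362798512866, 0.0, 258.09129544767296], [0.0, 337.64362798512866, 190.14898933499867], [0.0, 0.0, 1.0]] -0.06481856217692168 None None [[ 5.00126521e-04 -2.70578751e-01  9.62697714e-01 -1.70780912e-01]
 [-1.40661895e-04 -9.62697844e-01 -2.70578715e-01  7.56336284e-02]
 [ 9.99999865e-01 -9.12938667e-08 -5.19530843e-04 -2.35955438e-04]
 [ 0.00000000e+00  0.00000000e+00  0.00000000e+00  1.00000000e+00]]
```

View pics/scene0.png

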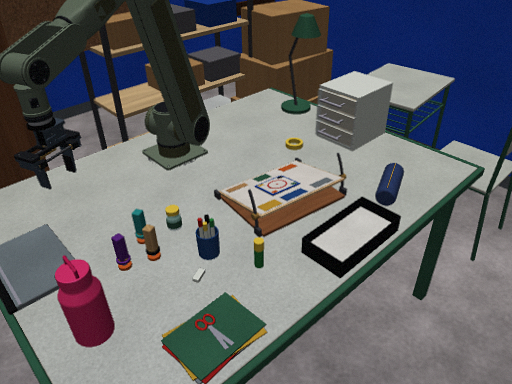

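View pics/side0.png

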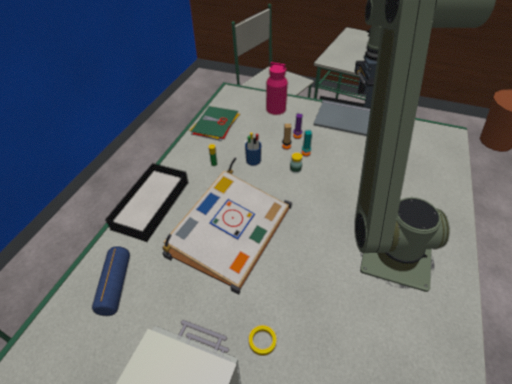

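View pics/wrist0.png

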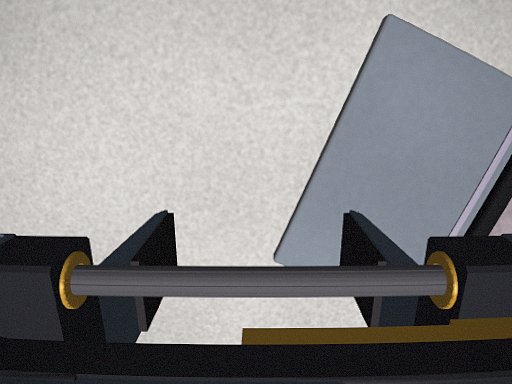

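Scene picture: three pressers stand together, purple (122,252), turquoise (139,225) and pale wood (151,242). The wooden one fits the description. The card with its ring is at (277,184). I'll confirm with a crop and measure.

```bash
cat > h.py <<'E'
import numpy as np,cv2,pickle
from scipy.spatial.transform import Rotation as Rn
def dist(c): return np.array([c["k1"],0,0,0,0.])
def world(c,uv,z=None,s=None):
    uv=np.atleast_2d(np.array(uv,float))
    n=cv2.undistortPoints(uv[:,None],c["mtx"],dist(c))[:,0]
    if z is None: z=c["depth"][np.round(uv[:,1]).astype(int),np.round(uv[:,0]).astype(int)]
    P=np.c_[n*np.reshape(z,(-1,1)),np.reshape(z,(-1,1))*np.ones((len(n),1))]
    if "hand_eye" in c:
        H=c["hand_eye"];Q=P@H[:3,:3].T+H[:3,3]
        w=s["orientation"];R=Rn.from_quat([w[1],w[2],w[3],w[0]]).as_matrix()
        return Q@R.T+s["eef_pos"]
    return (P-c["t"])@c["R"]
def cloud(c,s=None):
    h,w=c["depth"].shape;u,v=np.meshgrid(np.arange(w),np.arange(h))
    uv=np.c_[u.ravel(),v.ravel()]
    return world(c,uv,c["depth"].ravel(),s).reshape(h,w,3)
def proj(c,X,s=None):
    X=np.atleast_2d(X)
    if "hand_eye" in c:
        w=s["orientation"];R=Rn.from_quat([w[1],w[2],w[3],w[0]]).as_matrix()
        H=c["hand_eye"];Q=(X-s["eef_pos"])@R;P=(Q-H[:3,3])@H[:3,:3]
    else: P=X@c["R"].T+c["t"]
    return cv2.projectPoints(P,np.zeros(3),np.zeros(3),c["mtx"],dist(c))[0][:,0]
E
python3 - <<'E'
from h import *
s,d=pickle.load(open("d0.pkl","rb"))
a=d["scene"];b=d["side"]
A=cv2.resize(a["image"][150:290,90:350],None,fx=3,fy=3,interpolation=2)
B=cv2.resize(b["image"][100:290,160:330],None,fx=3,fy=3,interpolation=2)
cv2.imwrite("pics/sc.png",A);cv2.imwrite("pics/sd.png",B)
for n,c,pts in(("scene",a,[(151,242),(150,230),(122,252),(139,225),(277,184),(173,215),(207,240),(259,255),(199,275),(294,144),(130,290)]),("side",b,[(233,217),(287,130),(298,122),(307,140),(296,160),(253,150),(213,155),(263,340)])):
    W=world(c,pts)
    for p,w in zip(pts,W):print(n,p,w.round(3))
E
```

```text
scene (151, 242) [ 0.508 -0.408  0.071]
scene (150, 230) [ 0.505 -0.402  0.112]
scene (122, 252) [ 0.481 -0.488  0.066]
scene (139, 225) [ 0.419 -0.395  0.075]
scene (277, 184) [0.538 0.081 0.058]
scene (173, 215) [ 0.436 -0.284  0.063]
scene (207, 240) [ 0.623 -0.29   0.081]
scene (259, 255) [ 0.75  -0.205  0.052]
scene (199, 275) [ 0.663 -0.356  0.015]
scene (294, 144) [ 0.306  0.422 -0.004]
scene (130, 290) [ 0.561 -0.522 -0.002]
side (233, 217) [0.533 0.079 0.062]
side (287, 130) [ 0.488 -0.387  0.098]
side (298, 122) [ 0.464 -0.468  0.089]
side (307, 140) [ 0.4   -0.378  0.077]
side (296, 160) [ 0.412 -0.256  0.069]
side (253, 150) [ 0.581 -0.242  0.082]
side (213, 155) [ 0.729 -0.186  0.06 ]
side (263, 340) [0.314 0.401 0.   ]
```

View pics/sc.png

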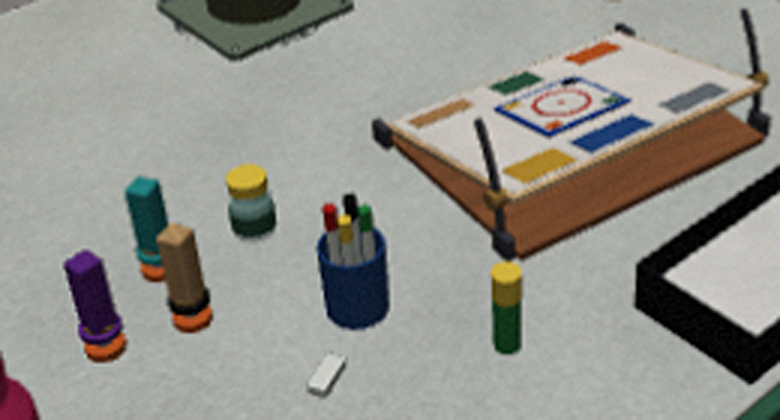

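View pics/sd.png

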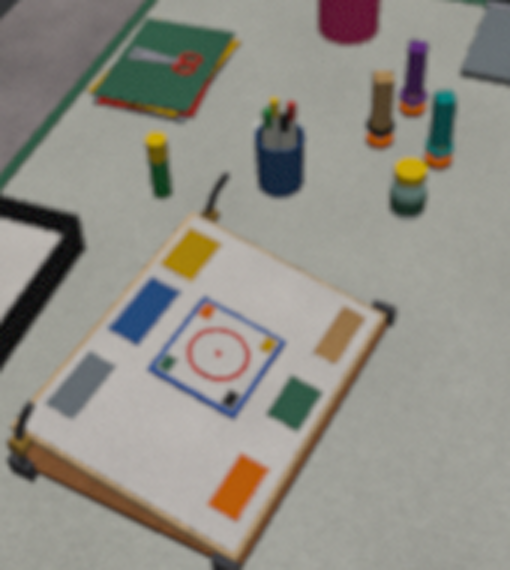

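```bash
python3 - <<'E'
from h import *
s,d=pickle.load(open("d0.pkl","rb"))
for n,m in(("scene",(277.3,184)),("side",(232.7,217.7))):
    c=d[n];C=cloud(c);ctr=world(c,[m])[0]
    sel=(np.hypot(C[...,0]-ctr[0],C[...,1]-ctr[1])<0.1)&(abs(C[...,2]-ctr[2])<.06)
    P=C[sel]
    for _ in range(5):
        p0=P.mean(0);nn=np.linalg.svd(P-p0)[2][2];nn*=np.sign(nn[2]);r=(P-p0)@nn;P=P[abs(r)<.006]
    print(n,len(P),ctr,nn,np.degrees(np.arccos(nn[2])),r.std(), "yaw",np.degrees(np.arctan2(-nn[1],-nn[0])), "z at ctr",p0[2]-(nn[:2]@(ctr-p0)[:2])/nn[2])
    # presser points
    for xy in[(0.495,-.397),(.473,-.478),(.41,-.387)]:
        q=C[(np.hypot(C[...,0]-xy[0],C[...,1]-xy[1])<.04)&(C[...,2]>.04)&(C[...,2]<.13)]
        print(len(q),(q.min(0)+q.max(0))/2,q.min(0),q.max(0))
# triangulate ring dot
def ray(c,uv):
    a=world(c,[uv],[0.])[0];b=world(c,[uv],[1.])[0];v=b-a;return a,v/np.linalg.norm(v)
a,u=ray(d["scene"],(277.3,184));b,v=ray(d["side"],(232.7,217.7))
t=np.linalg.lstsq(np.c_[u,-v],b-a,rcond=None)[0];print(a+t[0]*u,b+t[1]*v)
E
```

```text
scene 398 [0.53831792 0.08220879 0.05781124] [-0.14691001  0.02232014  0.988898  ] 8.5455650631349 0.0023286157810937782 yaw -8.638921485314157 z at ctr 0.05378563639314312
304 [ 0.49440268 -0.40078827  0.07934085] [ 0.47686575 -0.41877067  0.04010443] [ 0.51193961 -0.38280587  0.11857726]
316 [ 0.46960238 -0.48578205  0.07933359] [ 0.45274581 -0.50179049  0.04053911] [ 0.48645896 -0.46977361  0.11812808]
261 [ 0.40342978 -0.38610841  0.07944776] [ 0.38435949 -0.40491667  0.04048852] [ 0.42250007 -0.36730015  0.118407  ]
side 2344 [0.53333442 0.07995704 0.05930021] [-0.20258999  0.03146302  0.97875808] 11.830587636054165 0.0028910988857412277 yaw -8.827735838907213 z at ctr 0.05652785162751705
136 [ 0.48960653 -0.39961372  0.07870451] [ 0.47276741 -0.41637396  0.04026282] [ 0.50644565 -0.38285348  0.11714619]
117 [ 0.46367411 -0.48189411  0.07800831] [ 0.44887808 -0.49715247  0.04075139] [ 0.47847014 -0.46663576  0.11526523]
147 [ 0.40013322 -0.38471208  0.07931532] [ 0.38291724 -0.40418612  0.04090556] [ 0.41734921 -0.36523804  0.11772508]
[0.53795175 0.08258422 0.05745752] [0.53369217 0.07924692 0.05832492]
```

```bash
cat >> h.py <<'E'
def Rs(s):
    w=s["orientation"];return Rn.from_quat([w[1],w[2],w[3],w[0]]).as_matrix()
def plan(s,p,R=None):
    """offset (cm, tool axes now) and rotvec (deg, tool axes)"""
    R0=Rs(s);o=R0.T@(np.array(p)-s["eef_pos"])*100
    r=np.zeros(3) if R is None else np.degrees(Rn.from_matrix(R0.T@R).as_rotvec())
    print("offset cm",o.round(2),"|",round(np.linalg.norm(o),2),"rot deg",r.round(2))
E
python3 - <<'E'
from h import *
from cell import read_state
s=read_state();print(Rs(s).round(3));plan(s,[.492,-.4,.25])
E
```

```text
[[-0.001  0.923  0.385]
 [ 0.001  0.385 -0.923]
 [-1.     0.    -0.001]]
offset cm [-3.67 30.03 -1.62] | 30.3 rot deg [0. 0. 0.]
```

Request:
carry_out(offset=[[-0.4, 3, -0.2], [-0.4, 3, -0.2], [-0.4, 3, -0.2], [-0.4, 3, -0.2], [-0.4, 3, -0.2]], rotation=[[0, 0, 0], [0, 0, 0], [0, 0, 0], [0, 0, 0], [0, 0, 0]])

```text
time_s: 0.65
eef_pos: [0.3567, -0.4631, 0.2338]
orientation: [0.588, 0.392, 0.589, -0.392]
contact_force: [-0.5, 0.4, -0.2]
gripper_width: 1.0
```

Request:
carry_out(offset=[[-0.4, 3, -0.1], [-0.4, 3, -0.1], [-0.4, 3, -0.1], [-0.4, 3, -0.1], [-0.4, 3, -0.1]], rotation=[[0, 0, 0], [0, 0, 0], [0, 0, 0], [0, 0, 0], [0, 0, 0]])

```text
time_s: 1.15
eef_pos: [0.4932, -0.4008, 0.2537]
orientation: [0.588, 0.392, 0.589, -0.392]
contact_force: [0.4, 0.2, -0.3]
gripper_width: 0.998
```

```bash
python3 - <<'E'
from h import *
from cell import read_state,read_camera
s=read_state();c=read_camera("wrist");pickle.dump((s,c),open("w1.pkl","wb"))
print(s["eef_pos"],s["dq"].round(3),s["contact_force"])
cv2.imwrite("pics/w1.png",c["image"])
E
```

```text
[ 0.49324565 -0.4007773   0.25371459] [ 0.433  0.199 -0.404 -0.002  0.205  0.433] [ 0.43076258  0.22721665 -0.29849682]
```

View pics/w1.png

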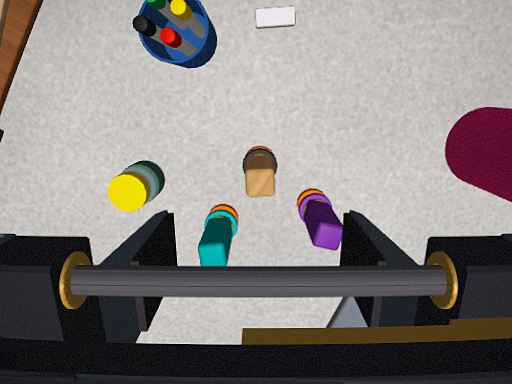

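The wrist picture shows the wooden presser in the middle, with its top at about (260,183), nearly square to the tool. The turquoise one is at (214,250) and the purple at (326,234), both nearer the gripper. The arm was still moving, so I'll take it again once settled.

```bash
python3 - <<'E'
from h import *
from cell import read_state,read_camera
for i in range(4):
    s=read_state();c=read_camera("wrist")
pickle.dump((s,c),open("w1.pkl","wb"))
print(s["time_s"],s["eef_pos"],s["dq"].round(3))
cv2.imwrite("pics/w1b.png",cv2.resize(c["image"][120:280,180:360],None,fx=4,fy=4,interpolation=2))
C=cloud(c,s)
m=(C[...,2]>.105)&(C[...,2]<.125)
n,l,st,ce=cv2.connectedComponentsWithStats(m.astype(np.uint8))
for i in range(1,n):
    if st[i,4]<80: continue
    P=C[l==i];r=cv2.minAreaRect((P[:,:2]*1000).astype(np.float32))
    Q=(P-s["eef_pos"])@Rs(s);
    print(i,st[i],ce[i].round(1),"z",np.median(P[:,2]).round(4),"rect mm",r,"tool",cv2.minAreaRect((Q[:,1:]*1000).astype(np.float32)))
E
```

```text
1.35 [ 0.49232693 -0.40120991  0.25335927] [-0.025 -0.009  0.016 -0.004  0.    -0.001]
1 [148   0  18   9  92] [158.4   3.4] z 0.1152 rect mm ((600.0051879882812, -264.1700134277344), (3.932960033416748, 11.544071197509766), 43.44403839111328) tool ((152.36221313476562, -84.78221130371094), (11.552953720092773, 3.9406490325927734), 69.21753692626953)
2 [177   3  15  17  92] [186.   13.2] z 0.1163 rect mm ((601.0045166015625, -288.3166809082031), (5.372733116149902, 13.232495307922363), 61.04582977294922) tool ((143.9659881591797, -62.127525329589844), (13.223979949951172, 5.377887725830078), 51.64659881591797)
3 [141  17  16  18 118] [150.4  28. ] z 0.1162 rect mm ((578.962646484375, -263.3056335449219), (7.519442558288574, 13.28477954864502), 76.8994369506836) tool ((133.2853240966797, -93.69949340820312), (13.269899368286133, 7.519490718841553), 35.793418884277344)
4 [168  30  14  16  92] [176.5  39.6] z 0.1162 rect mm ((578.3316650390625, -287.4743957519531), (7.214171409606934, 13.213120460510254), 75.6313705444336) tool ((123.38068389892578, -71.64419555664062), (13.206047058105
[... 402 characters left out ...]
 (28.31836700439453, 27.948711395263672), 25.291057586669922) tool ((-3.5388755798339844, 1.5244474411010742), (27.949901580810547, 28.322355270385742), 87.40229797363281)
9 [311 218  32  32 749] [326.8 233.5] z 0.1145 rect mm ((464.7529296875, -487.6656799316406), (27.91925621032715, 28.432226181030273), 9.839356422424316) tool ((-58.63426971435547, 69.23741149902344), (27.917966842651367, 28.429920196533203), 12.853899002075195)
10 [197 239  31  27 720] [212.5 252.3] z 0.1145 rect mm ((401.0042724609375, -387.6974182128906), (26.78050422668457, 29.533199310302734), 26.29464340209961) tool ((-78.88164520263672, -47.58527374267578), (29.545581817626953, 26.77118682861328), 86.44747161865234)
```

View pics/w1b.png

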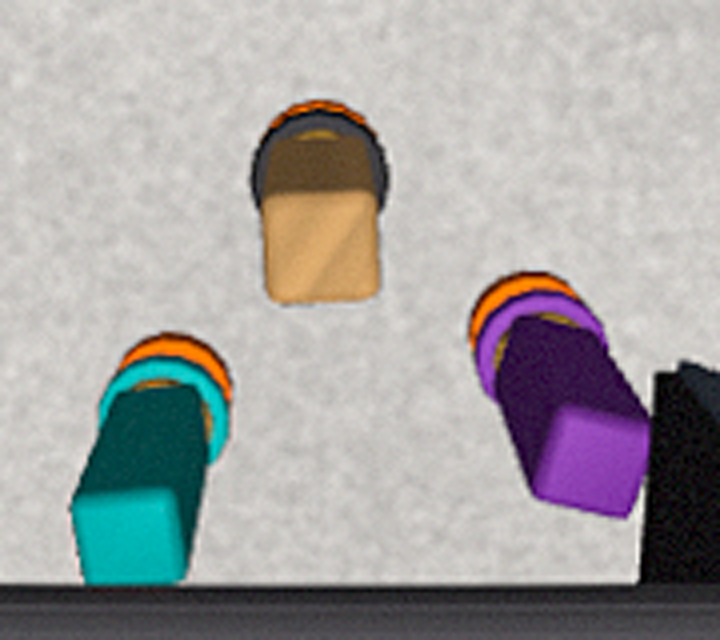

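Request:
carry_out(offset=[[2, -0.35, 0.15], [3, 0, 0], [3, 0, 0], [3, 0, 0], [2, 0, 0]], rotation=[[-2.6, 0, 0], [0, 0, 0], [0, 0, 0], [0, 0, 0], [0, 0, 0]])

```text
time_s: 1.9
eef_pos: [0.4873, -0.4043, 0.1216]
orientation: [0.595, 0.379, 0.598, -0.379]
contact_force: [0.5, 0.6, -0.5]
gripper_width: 1.001
```

```bash
python3 - <<'E'
from h import *
from cell import read_state,read_camera
for i in range(3):
    s=read_state();c=read_camera("wrist")
print(s["time_s"],s["eef_pos"],s["dq"].round(3))
C=cloud(c,s)
m=(C[...,2]>.105)&(C[...,2]<.125)
n,l,st,ce=cv2.connectedComponentsWithStats(m.astype(np.uint8))
for i in range(1,n):
    if st[i,4]<300: continue
    P=C[l==i]; Q=(P-s["eef_pos"])@Rs(s)
    print(i,st[i],ce[i].round(1),"z",np.median(P[:,2]).round(4),"tool",cv2.minAreaRect((Q[:,1:]*1000).astype(np.float32)))
cv2.imwrite("pics/w2.png",c["image"])
E
```

```text
2.0 [ 0.48659193 -0.40347153  0.12064136] [ 0.004 -0.035 -0.071  0.003  0.03   0.002]
1 [ 237  202   50   49 2327] [261.6 226. ] z 0.1147 tool ((3.114438056945801, 1.6450872421264648), (27.992630004882812, 27.54602813720703), 89.29796600341797)
4 [338 296  30  32 583] [350.7 314.4] z 0.1142 tool ((-55.233489990234375, 55.48081588745117), (15.558426856994629, 23.019166946411133), 63.234859466552734)
5 [ 157  309   48   35 1453] [180.7 327.3] z 0.1143 tool ((-69.47865295410156, -50.295310974121094), (27.446008682250977, 25.247600555419922), 85.62045288085938)
```

View pics/w2.png

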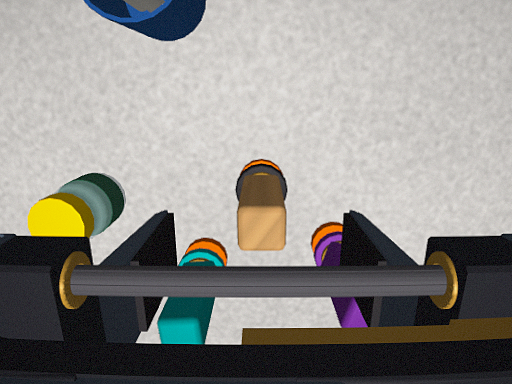

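Request:
carry_out(offset=[[0, 0.31, 0.16], [1, 0, 0], [1, 0, 0], [0, 0, 0], [0, 0, 0]], rotation=[[0, 0, 0], [0, 0, 0], [0, 0, 0], [0, 0, 0], [0, 0, 0]])

```text
time_s: 2.55
eef_pos: [0.493, -0.4042, 0.1036]
orientation: [0.597, 0.379, 0.597, -0.379]
contact_force: [0.1, 0.6, 0.6]
gripper_width: 1.003
```

```bash
cat > top.py <<'E'
from h import *
from cell import read_state,read_camera
for i in range(2):
    s=read_state();c=read_camera("wrist")
print(s["time_s"],s["eef_pos"],s["dq"].round(3));print(Rs(s).round(4))
C=cloud(c,s)
m=(C[...,2]>.105)&(C[...,2]<.125)
n,l,st,ce=cv2.connectedComponentsWithStats(m.astype(np.uint8))
for i in range(1,n):
    if st[i,4]<300: continue
    P=C[l==i]; Q=(P-s["eef_pos"])@Rs(s)
    print(i,st[i],ce[i].round(1),"z",np.median(P[:,2]).round(4),"tool",cv2.minAreaRect((Q[:,1:]*1000).astype(np.float32)))
E
python3 top.py
```

```text
2.6 [ 0.49321404 -0.40442018  0.10398901] [-0.    -0.005 -0.007  0.    -0.001  0.001]
[[ 0.000e+00  9.046e-01  4.262e-01]
 [-1.000e-04  4.262e-01 -9.046e-01]
 [-1.000e+00 -0.000e+00  1.000e-04]]
1 [144 211  33  55 759] [166.  234.7] z 0.1157 tool ((2.285839080810547, -46.60803985595703), (9.208219528198242, 33.497188568115234), 73.3340072631836)
2 [340 210  34  56 755] [350.1 234.7] z 0.1156 tool ((2.4872360229492188, 45.76868438720703), (33.28950500488281, 9.209431648254395), 16.9089298248291)
3 [ 228  220   54   46 2316] [254.8 243.5] z 0.1146 tool ((-0.5805950164794922, -2.2247276306152344), (28.207916259765625, 23.98674964904785), 89.48072814941406)
5 [145 334  48  10 356] [170.  339.3] z 0.1082 tool ((-64.03144073486328, -54.12410354614258), (6.273313522338867, 27.84103012084961), 5.521509647369385)
```

Request:
carry_out(offset=[[0.3, 0, -0.15], [1, 0, 0], [1, 0, 0], [1, 0, 0], [1, 0, 0]], rotation=[[0, 0, 0], [0, 0, 0], [0, 0, 0], [0, 0, 0], [0, 0, 0]])

```text
time_s: 3.15
eef_pos: [0.4922, -0.4028, 0.0596]
orientation: [0.597, 0.379, 0.597, -0.379]
contact_force: [0.1, 0.7, -1.0]
gripper_width: 1.003
```

Request:
carry_out(offset=[[0, 0, 0], [0, 0, 0], [0, 0, 0], [0, 0, 0], [0, 0, 0]], rotation=[[0, 0, 0], [0, 0, 0], [0, 0, 0], [0, 0, 0], [0, 0, 0]], claw=1)

```text
time_s: 3.65
eef_pos: [0.4927, -0.4033, 0.0615]
orientation: [0.597, 0.379, 0.597, -0.379]
contact_force: [-0.2, 0.1, 0.5]
gripper_width: 0.592
```

Request:
carry_out(offset=[[0, 0, 0], [0, 0, 0], [0, 0, 0], [0, 0, 0], [0, 0, 0]], rotation=[[0, 0, 0], [0, 0, 0], [0, 0, 0], [0, 0, 0], [0, 0, 0]])

```text
time_s: 4.15
eef_pos: [0.4925, -0.4031, 0.061]
orientation: [0.597, 0.379, 0.597, -0.379]
contact_force: [-0.5, 0.5, 0.2]
gripper_width: 0.305
```

```bash
python3 - <<'E'
from h import *
from cell import read_state,read_camera
s=read_state();c=read_camera("wrist");cv2.imwrite("pics/w3.png",c["image"]);
c2=read_camera("scene");cv2.imwrite("pics/s3.png",cv2.resize(c2["image"][150:290,60:320],None,fx=3,fy=3,interpolation=2))
print(s["time_s"],s["eef_pos"],s["contact_force"],s["gripper_width"]*91)
pickle.dump((s,c),open("grip.pkl","wb"))
E
```

```text
4.15 [ 0.49250886 -0.40305612  0.06101205] [-0.50233238  0.51741203  0.16454178] 27.783994453068786
```

View pics/w3.png

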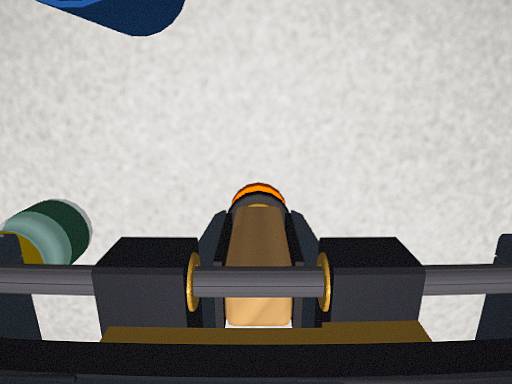

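View pics/s3.png

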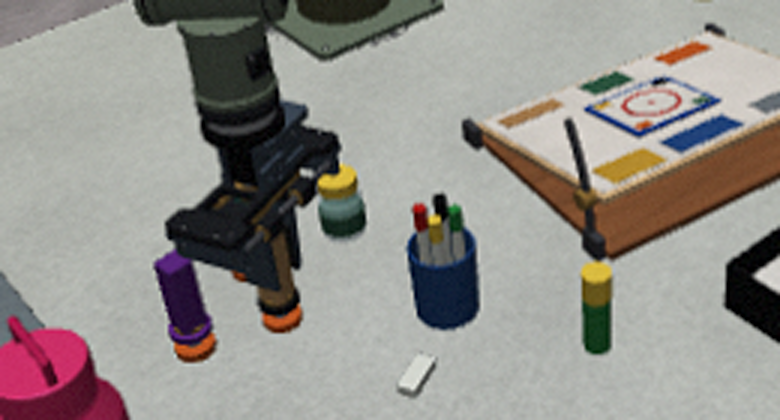

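Request:
carry_out(offset=[[-2, 0, 0], [-4, 0, 0], [-5, 0, 0], [-5, 0, 0], [-4, 0, 0]], rotation=[[0, 0, 0], [0, 0, 0], [0, 0, 0], [0, 0, 0], [0, 0, 0]])

```text
time_s: 4.75
eef_pos: [0.4927, -0.4032, 0.2638]
orientation: [0.598, 0.379, 0.596, -0.379]
contact_force: [0.2, -0.3, -1.8]
gripper_width: 0.306
```

```bash
python3 - <<'E'
from h import *
from cell import read_state,read_camera
for i in range(2): s=read_state();c=read_camera("wrist")
cv2.imwrite("pics/w4.png",c["image"])
print(s["time_s"],s["eef_pos"],s["contact_force"],s["gripper_width"]*91)
plan(s,[.54,-.02,.26])
print(Rs(s).round(3))
E
```

```text
4.8 [ 0.49490742 -0.40506192  0.2711909 ] [ 1.52473982 -1.65697523  3.93163974] 28.02252743070058
offset cm [  0.8   20.48 -32.93] | 38.79 rot deg [0. 0. 0.]
[[ 0.012  0.905  0.426]
 [-0.01   0.426 -0.905]
 [-1.     0.006  0.014]]
```

View pics/w4.png

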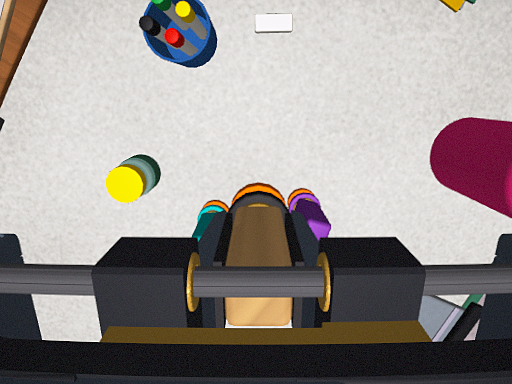

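The presser is held and has lifted with the hand, its appearance in the wrist view unchanged from when it was gripped. Next I'll carry it towards the card, stopping short so the wrist camera can see the ring.

Request:
carry_out(offset=[[0, 1, -1.6], [0, 2.3, -3.7], [0, 2.3, -3.7], [0, 2.3, -3.7], [0, 2.3, -3.7]], rotation=[[0, 0, 0], [0, 0, 0], [0, 0, 0], [0, 0, 0], [0, 0, 0]])

```text
time_s: 5.35
eef_pos: [0.5136, -0.2082, 0.2586]
orientation: [0.595, 0.379, 0.599, -0.379]
contact_force: [0.6, -0.5, -1.8]
gripper_width: 0.306
```

Request:
carry_out(offset=[[0, 2.3, -3.7], [0, 2.3, -3.7], [0, 2.3, -3.7], [0, 2.3, -3.7], [0, 1, -1.6]], rotation=[[0, 0, 0], [0, 0, 0], [0, 0, 0], [0, 0, 0], [0, 0, 0]])

```text
time_s: 5.85
eef_pos: [0.5356, -0.015, 0.2587]
orientation: [0.596, 0.378, 0.6, -0.378]
contact_force: [-0.0, -0.8, -0.6]
gripper_width: 0.304
```

Request:
carry_out(offset=[[0, 0, 0], [0, 0, 0], [0, 0, 0], [0, 0, 0], [0, 0, 0]], rotation=[[0, 0, 0], [0, 0, 0], [0, 0, 0], [0, 0, 0], [0, 0, 0]])

```text
time_s: 6.35
eef_pos: [0.5371, -0.0203, 0.2608]
orientation: [0.597, 0.379, 0.597, -0.379]
contact_force: [0.3, -0.3, -1.6]
gripper_width: 0.305
```

```bash
python3 - <<'E'
from h import *
from cell import read_state,read_camera
s=read_state();c=read_camera("wrist");pickle.dump((s,c),open("w5.pkl","wb"))
cv2.imwrite("pics/w5.png",c["image"])
print(s["time_s"],s["eef_pos"],s["contact_force"],s["gripper_width"]*91,s["dq"].round(3))
print(Rs(s).round(3))
E
```

```text
6.35 [ 0.53712209 -0.0203279   0.26080259] [ 0.28137504 -0.29230392 -1.56933379] 27.76255815493512 [ 0.002 -0.001 -0.003  0.002  0.001  0.   ]
[[-0.     0.905  0.425]
 [-0.     0.425 -0.905]
 [-1.    -0.     0.   ]]
```

View pics/w5.png

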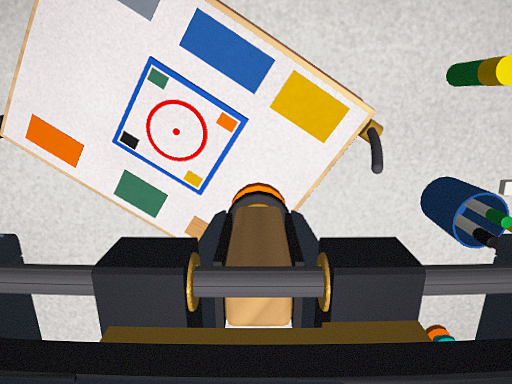

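The wrist view shows the ring centred at (176,131) inside the blue-edged card, whose corners are (151,57), (247,120), (201,193) and (113,136). Next I'll get the plane from depth, check it with PnP, and work out the press pose.

```bash
python3 - <<'E'
from h import *
s,c=pickle.load(open("w5.pkl","rb"))
im=c["image"].astype(int);C=cloud(c,s)
red=(im[...,2]>130)&(im[...,1]<70)&(im[...,0]<70)
n,l,st,ce=cv2.connectedComponentsWithStats(red.astype(np.uint8))
print([(st[i].tolist(),ce[i].round(1)) for i in range(1,n) if st[i,4]>4 and 100<ce[i][0]<260 and 50<ce[i][1]<210])
def fit(poly,tag):
    mk=np.zeros(red.shape,np.uint8);cv2.fillPoly(mk,[np.array(poly,np.int32)],1)
    P=C[(mk>0)&(c["depth"]>0)]
    for _ in range(6):
        p0=P.mean(0);nn=np.linalg.svd(P-p0,full_matrices=False)[2][2];nn*=np.sign(nn[2]);r=(P-p0)@nn;P=P[abs(r)<max(3*r.std(),.001)]
    print(tag,len(P),p0.round(4),nn.round(4),"tilt",np.degrees(np.arccos(nn[2])).round(2),"yaw",np.degrees(np.arctan2(-nn[1],-nn[0])).round(2),r.std());return p0,nn
fit([(38,5),(140,8),(200,12),(362,110),(305,185),(205,190),(185,230),(20,125)],"board+card")
p0,nn=fit([(151,61),(242,121),(200,188),(117,135)],"card")
m=(176,131)
rays=world(c,[m],[0.],s)[0];v=world(c,[m],[1.],s)[0]-rays
t=((p0-rays)@nn)/(v@nn);M=rays+t*v;print("mark",M,"depthpt",world(c,[m],None,s))
# PnP with card corners refined
g=cv2.cvtColor(c["image"],cv2.COLOR_BGR2GRAY)
blue=((im[...,0]>110)&(im[...,2]<60)&(im[...,1]<110)).astype(np.uint8)
n,l,st,ce=cv2.connectedComponentsWithStats(blue)
k=[i for i in range(1,n) if 100<ce[i][0]<250 and st[i,4]>200 and abs(ce[i][0]-180)<25 and abs(ce[i][1]-126)<25]
print([st[i] for i in k])
cnt=max(cv2.findContours((l==k[0]).astype(np.uint8),0,1)[0],key=cv2.contourArea)
hull=cv2.convexHull(cnt).astype(np.float32)
ap=cv2.approxPolyDP(hull,8,True)[:,0];print(ap.tolist())
W=world(c,ap,None,s);print(W.round(4))
for i in range(len(W)):print(np.linalg.norm(W[i]-W[(i+1)%len(W)]).round(4))
E
```

```text
[([146, 100, 61, 61, 599], array([177.6, 128.5])), ([173, 129, 7, 6, 32], array([175.8, 131.4]))]
board+card 48404 [0.5555 0.0912 0.0593] [-0.1931  0.0306  0.9807] tilt 11.27 yaw -9.01 0.002125401873644227
card 8375 [0.539  0.0781 0.0604] [-0.1969  0.0279  0.98  ] tilt 11.47 yaw -8.05 0.0007846536665577269
mark [0.53342238 0.07798595 0.05928361] depthpt [[0.53359216 0.07783077 0.06015999]]
[array([ 112,   57,  136,  138, 1598], dtype=int32)]
[[149.0, 57.0], [247.0, 119.0], [200.0, 194.0], [112.0, 141.0]]
[[0.5936 0.1293 0.0698]
 [0.5788 0.0126 0.0698]
 [0.4742 0.0268 0.0482]
 [0.4894 0.1435 0.0475]]
0.1176
0.1077
0.1177
0.1075
```

```bash
cat > go.py <<'E'
from h import *
from cell import read_state,read_camera
n=np.array([-.1955,.0275,.980]);n/=np.linalg.norm(n)
M=np.array([.5334,.078,.0596])
def target(s,h,R0=None):
    R0=Rs(s);x=-n;a=R0[:,0];ax=np.cross(a,x)
    sn=np.linalg.norm(ax);ang=np.arctan2(sn,a@x);R=Rn.from_rotvec(ax/max(sn,1e-9)*ang).as_matrix()@R0
    return M+(.061+h)*n,R
E
python3 - <<'E'
from go import *
s,c=pickle.load(open("w5.pkl","rb"))
C=cloud(c,s);m=(C[...,2]>.13)&(C[...,0]>.6);m[230:]=0
print("posts max z",C[m].max(0),C[m].min(0)) if m.any() else 0
p,R=target(s,.04);print(p,R.round(3));plan(s,p,R)
E
```

```text
posts max z [0.61173382 0.01207018 0.43155737] [ 0.60010245 -0.26562558  0.13001723]
[0.51364834 0.08077837 0.15861087] [[ 0.196  0.889  0.414]
 [-0.028  0.427 -0.904]
 [-0.98   0.165  0.108]]
offset cm [ 10.22   2.17 -10.15] | 14.57 rot deg [ 0.   -6.22  9.56]
```

Request:
carry_out(offset=[[0, 0.5, -2.0], [0, 0.5, -2.5], [0, 0.5, -2.5], [0, 0.5, -2.0], [0, 0.2, -1.1]], rotation=[[0, 0, 0], [0, 0, 0], [0, 0, 0], [0, 0, 0], [0, 0, 0]])

```text
time_s: 6.9
eef_pos: [0.5139, 0.0823, 0.261]
orientation: [0.597, 0.379, 0.597, -0.379]
contact_force: [0.3, -0.1, -0.6]
gripper_width: 0.307
```

Request:
carry_out(offset=[[0, 0, 0], [0, 0, 0], [0, 0, 0], [0, 0, 0], [0, 0, 0]], rotation=[[0, -2.07, 3.19], [0, -2.07, 3.19], [0, -2.07, 3.19], [0, 0, 0], [0, 0, 0]])

```text
time_s: 7.4
eef_pos: [0.5142, 0.081, 0.2612]
orientation: [0.658, 0.406, 0.53, -0.348]
contact_force: [1.2, 0.3, -1.3]
gripper_width: 0.303
```

```bash
python3 - <<'E'
from go import *
for i in range(2): s=read_state();c=read_camera("wrist")
cv2.imwrite("pics/w6.png",c["image"])
print(s["time_s"],s["eef_pos"],s["contact_force"],s["dq"].round(3))
plan(s,*target(s,.03))
E
```

```text
7.45 [0.51465355 0.08104697 0.26120072] [ 0.33639159  0.2051985  -0.95685914] [-0.001  0.01  -0.008  0.001 -0.005  0.002]
offset cm [11.04 -1.8  -1.12] | 11.24 rot deg [ 0.   -0.03 -0.03]
```

View pics/w6.png

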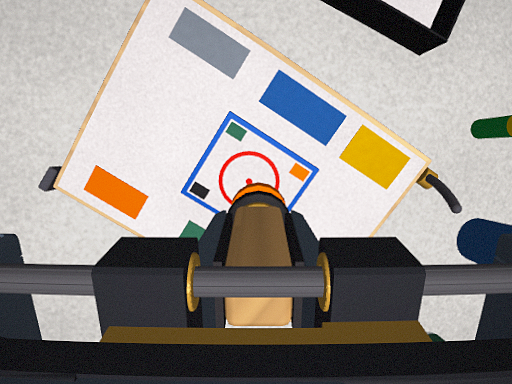

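Request:
carry_out(offset=[[1.5, -0.36, -0.22], [3, -0.36, -0.22], [3, -0.36, -0.23], [2.5, -0.36, -0.23], [1, -0.36, -0.22]], rotation=[[0, 0, 0], [0, 0, 0], [0, 0, 0], [0, 0, 0], [0, 0, 0]])

```text
time_s: 8.0
eef_pos: [0.5144, 0.0803, 0.1462]
orientation: [0.657, 0.405, 0.532, -0.349]
contact_force: [-1.0, 0.3, -1.7]
gripper_width: 0.308
```

```bash
python3 - <<'E'
from go import *
for i in range(3): s=read_state();c=read_camera("wrist")
sc=read_camera("scene");sd=read_camera("side")
pickle.dump((s,c,sc,sd),open("w7.pkl","wb"))
cv2.imwrite("pics/w7.png",c["image"])
cv2.imwrite("pics/s7.png",np.hstack([cv2.resize(x["image"][a:a+120,b:b+130],None,fx=3,fy=3,interpolation=2) for x,a,b in((sc,100,215),(sd,130,160))]))
print(s["time_s"],s["eef_pos"],s["contact_force"],s["dq"].round(3))
plan(s,*target(s,.03))
C=cloud(c,s)
uv=proj(c,[M,M+n*.03],s);print("mark px",uv)
mk=np.zeros(C.shape[:2],np.uint8);sel=(np.abs((C-M)@n)<.004)&(np.linalg.norm(C-M,axis=2)<.07)
P=C[sel]
p0=P.mean(0);nn=np.linalg.svd(P-p0,full_matrices=False)[2][2];nn*=np.sign(nn[2]);print(len(P),nn,np.degrees(np.arccos(nn@n)),"in tool",Rs(s).T@nn,"offset",(P-M).dot(n).mean())
E
```

```text
8.1 [0.51433491 0.08047594 0.14733001] [-0.22650257 -0.17150388 -1.72562526] [ 0.004 -0.031 -0.05  -0.001  0.004 -0.005]
offset cm [-0.12  0.14  0.07] | 0.19 rot deg [-0.   -0.09  0.19]
mark px [[259.58586861 190.99019595]
 [259.67909216 202.54120811]]
12962 [-0.19567383  0.02801992  0.98026865] 0.030077982430779696 in tool [-0.99999274 -0.00321098 -0.00205375] offset -0.00043782840382389194
```

View pics/w7.png

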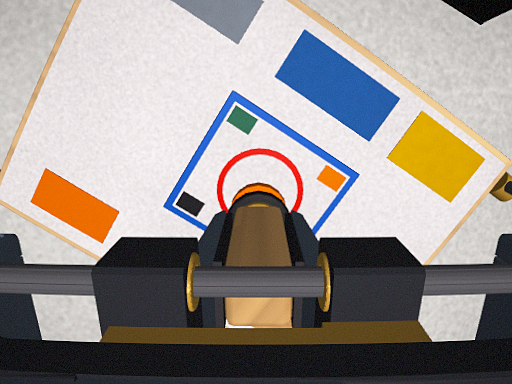

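View pics/s7.png

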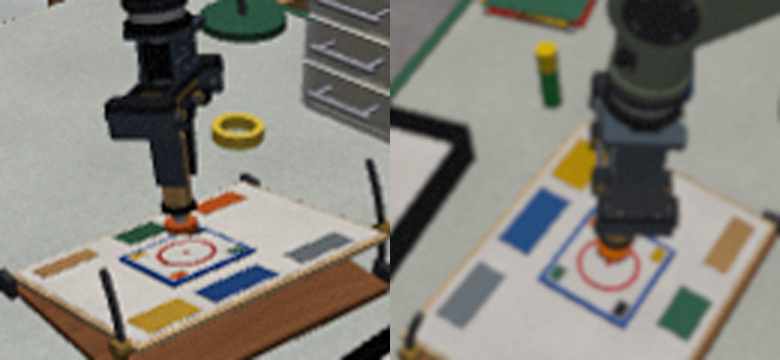

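```bash
python3 - <<'E'
from go import *
s,c,sc,sd=pickle.load(open("w7.pkl","rb"))
im=c["image"].astype(int);o=(im[...,2]>150)&(im[...,1]>50)&(im[...,1]<140)&(im[...,0]<60);o[:,:225]=0;o[:,295:]=0;o[:150]=0;o[215:]=0
yy,xx=np.where(o);print("orange px",xx.min(),xx.max(),yy.min(),xx[yy==yy.min()].mean())
a=np.linspace(0,2*np.pi,90)
for h in(.061,.051):
    Q=np.c_[np.full(90,h),.02*np.cos(a),.02*np.sin(a)]
    p=proj(c,Q@Rs(s).T+s["eef_pos"],s);print(h,p.min(0),p.max(0))
for nme,k in(("sc",sc),("sd",sd)):
    X=s["eef_pos"]+Rs(s)[:,0]*.061
    print(nme,"foot bottom ctr pred",proj(k,[X,X-Rs(s)[:,0]*.01,M]))
    I=k["image"].astype(int);q=(I[...,2]>150)&(I[...,1]>40)&(I[...,1]<140)&(I[...,0]<80)
    f=proj(k,[X])[0];y,x=np.where(q);w=np.hypot(x-f[0],y-f[1])<20;print("orange bbox",x[w].min(),x[w].max(),y[w].min(),y[w].max(),w.sum())
    Q=np.c_[np.full(90,.061),.02*np.cos(a),.02*np.sin(a)];Q=np.r_[Q,Q-[.01,0,0]]
    p=proj(k,Q@Rs(s).T+s["eef_pos"]);print("pred bbox",p.min(0),p.max(0))
E
```

```text
orange px 232 294 151 275.0
0.061 [230.92967016 177.1604336 ] [286.32211877 229.85594835]
0.051 [229.80863951 180.60743418] [287.47304815 235.25071241]
sc foot bottom ctr pred [[274.19367984 175.90939223]
 [273.87734963 173.29182109]
 [275.46334086 183.48686585]]
orange bbox 260 292 164 192 77
pred bbox [268.1554179 170.9415641] [279.91253884 178.33847335]
sd foot bottom ctr pred [[234.41658109 212.55525499]
 [234.77203606 210.82127205]
 [232.90516116 217.20429619]]
orange bbox 229 250 211 216 32
pred bbox [228.28266558 205.7410631 ] [240.91934552 217.72599728]
```

```bash
python3 - <<'E'
from go import *
s,c,sc,sd=pickle.load(open("w7.pkl","rb"))
a=np.linspace(0,2*np.pi,90)
def ov(k,u,v,w,f,ss=None):
    I=cv2.resize(k["image"][v:v+w,u:u+w],None,fx=f,fy=f,interpolation=cv2.INTER_CUBIC)
    for h,col in((.061,(255,0,255)),(.051,(255,255,0))):
        Q=np.c_[np.full(90,h),.02*np.cos(a),.02*np.sin(a)]
        p=proj(k,Q@Rs(s).T+s["eef_pos"],ss)
        cv2.polylines(I,[np.round((p-[u,v]+.5)*f).astype(np.int32)],True,col,1)
    return I
cv2.imwrite("pics/ov7.png",np.hstack([ov(c,218,140,80,3.25,s),ov(sc,252,150,40,6.5),ov(sd,215,190,40,6.5)]))
E
```

```text
(no output)
```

View pics/ov7.png

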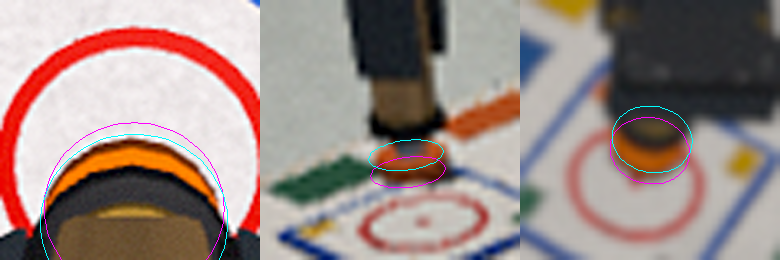

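Request:
carry_out(offset=[[0.5, 0.2, 0.05], [0.5, 0.2, 0], [0.5, 0, 0], [0.5, 0, 0], [0.2, 0, 0]], rotation=[[0, 0, 0], [0, 0, 0], [0, 0, 0], [0, 0, 0], [0, 0, 0]])

```text
time_s: 8.75
eef_pos: [0.5228, 0.0814, 0.1272]
orientation: [0.658, 0.406, 0.531, -0.348]
contact_force: [-0.2, -0.0, -2.2]
gripper_width: 0.309
```

```bash
cat > st.py <<'E'
from go import *
for i in range(3): s=read_state();c=read_camera("wrist")
print(s["time_s"],s["eef_pos"],"F",s["contact_force"].round(2),"F.n",(s["contact_force"]@n).round(2),"h mm",((s["eef_pos"]-M)@n*1000-61).round(2),"ang",np.degrees(np.arccos(-Rs(s)[:,0]@n)).round(2))
plan(s,*target(s,0));pickle.dump((s,c),open("last.pkl","wb"))
cv2.imwrite("pics/last.png",c["image"])
a=np.linspace(0,2*np.pi,90);u,v,w,f=200,120,110,5
I=cv2.resize(c["image"][v:v+w,u:u+w],None,fx=f,fy=f,interpolation=cv2.INTER_CUBIC)
for h,y,col in((.061,-.003,(255,0,255)),):
    Q=np.c_[np.full(90,h),y+.02*np.cos(a),.02*np.sin(a)]
    p=proj(c,Q@Rs(s).T+s["eef_pos"],s)
    cv2.polylines(I,[np.round((p-[u,v]+.5)*f).astype(np.int32)],True,col,1)
cv2.imwrite("pics/lastz.png",I)
E
python3 st.py; cp pics/lastz.png pics/z8.png
```

```text
8.85 [0.52288536 0.08141132 0.12752575] F [ 0.65  1.45 -1.88] F.n -1.93 h mm 7.74 ang 0.04
offset cm [ 0.77 -0.33  0.01] | 0.84 rot deg [-0.   -0.04  0.02]
```

View pics/z8.png

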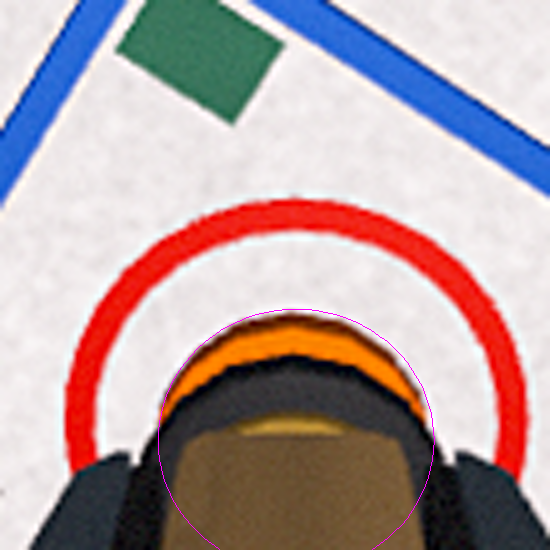

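Request:
carry_out(offset=[[0.2, 0, 0], [0.2, 0, 0], [0.2, 0, 0], [0.1, 0, 0], [0.1, 0, 0]], rotation=[[0, 0, 0], [0, 0, 0], [0, 0, 0], [0, 0, 0], [0, 0, 0]])

```text
time_s: 9.4
eef_pos: [0.5247, 0.0813, 0.1201]
orientation: [0.658, 0.406, 0.53, -0.348]
contact_force: [0.1, -0.0, -1.7]
gripper_width: 0.309
```

```bash
python3 st.py
```

```text
9.5 [0.52467554 0.08125371 0.12006066] F [ 0.04  0.55 -0.71] F.n -0.69 h mm 0.07 ang 0.04
offset cm [ 0.01 -0.36  0.  ] | 0.36 rot deg [-0.   -0.03 -0.03]
```

Request:
carry_out(offset=[[0.1, 0, 0], [0.1, 0, 0], [0, 0, 0], [0, 0, 0], [0, 0, 0]], rotation=[[0, 0, 0], [0, 0, 0], [0, 0, 0], [0, 0, 0], [0, 0, 0]])

```text
time_s: 10.05
eef_pos: [0.5252, 0.0813, 0.1185]
orientation: [0.658, 0.406, 0.53, -0.348]
contact_force: [-0.5, -0.6, 1.2]
gripper_width: 0.306
```

```bash
python3 st.py
```

```text
10.15 [0.52522847 0.08125272 0.11843492] F [-0.89  0.51  1.49] F.n 1.65 h mm -1.64 ang 0.07
offset cm [-0.16 -0.39 -0.  ] | 0.42 rot deg [-0.   -0.02 -0.06]
```

Request:
carry_out(offset=[[0.1, 0, 0], [0.1, 0, 0], [0.1, 0, 0], [0, 0, 0], [0, 0, 0]], rotation=[[0, 0, 0], [0, 0, 0], [0, 0, 0], [0, 0, 0], [0, 0, 0]])

```text
time_s: 10.7
eef_pos: [0.5258, 0.0811, 0.1154]
orientation: [0.658, 0.406, 0.53, -0.348]
contact_force: [-1.5, -0.5, 2.3]
gripper_width: 0.309
```

```bash
sed -i 's/for i in range(3): s=read_state();c=read_camera("wrist")/Fs=[]\nfor i in range(8): s=read_state();c=read_camera("wrist");Fs.append(s["contact_force"])\nprint("meanF.n",np.mean(np.array(Fs)@n).round(2),np.std(np.array(Fs)@n).round(2),np.mean(Fs,0).round(2))/' st.py; python3 st.py; cp pics/lastz.png pics/z10.png
```

```text
meanF.n 2.71 0.25 [-1.23  0.39  2.51]
11.05 [0.52580426 0.08115143 0.11540111] F [-0.48  0.04  3.14] F.n 3.17 h mm -4.73 ang 0.06
offset cm [-0.47 -0.38 -0.  ] | 0.61 rot deg [ 0.   -0.02 -0.06]
```

View pics/z10.png

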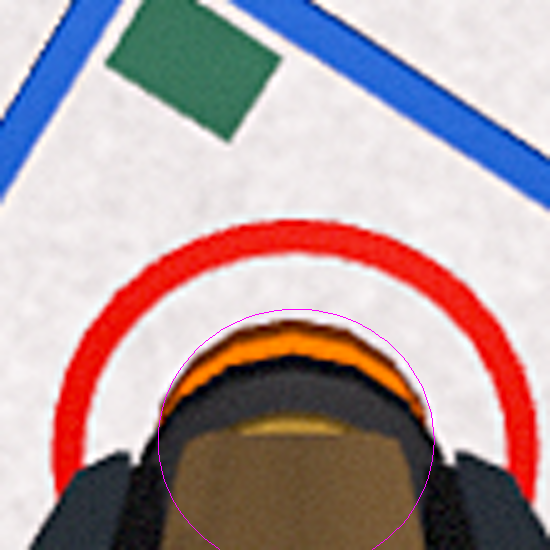

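Request:
carry_out(offset=[[0.06, 0, 0], [0.06, 0, 0], [0.06, 0, 0], [0, 0, 0], [0, 0, 0]], rotation=[[0, 0, 0], [0, 0, 0], [0, 0, 0], [0, 0, 0], [0, 0, 0]])

```text
time_s: 11.6
eef_pos: [0.5262, 0.0811, 0.1136]
orientation: [0.658, 0.406, 0.53, -0.348]
contact_force: [-1.3, -0.7, 3.2]
gripper_width: 0.302
```

```bash
python3 st.py; python3 - <<'E'
from go import *
sc=read_camera("scene");sd=read_camera("side")
cv2.imwrite("pics/s11.png",np.hstack([cv2.resize(x["image"][a:a+120,b:b+130],None,fx=3,fy=3,interpolation=2) for x,a,b in((sc,100,215),(sd,130,160))]))
I=np.hstack([sc["image"][130:300,90:310],]);cv2.imwrite("pics/s11b.png",cv2.resize(I,None,fx=3,fy=3))
s,d=pickle.load(open("d0.pkl","rb"))
for k,p in(("jar",(173,215)),("pot",(207,240)),("stick",(259,255)),("eraser",(199,275)),("tape",(294,144)),("purple",(122,252)),("turq",(139,225))):
    x,y=p;A=d["scene"]["image"][y-12:y+12,x-12:x+12].astype(int);B=sc["image"][y-12:y+12,x-12:x+12].astype(int);print(k,abs(A-B).mean().round(2))
E
cp pics/lastz.png pics/z11.png
```

```text
meanF.n 3.68 0.43 [-0.72 -0.23  3.61]
11.95 [0.52616948 0.08110642 0.1136431 ] F [-0.82  0.04  3.99] F.n 4.08 h mm -6.52 ang 0.06
offset cm [-0.65 -0.38 -0.  ] | 0.76 rot deg [ 0.   -0.02 -0.06]
jar 3.64
pot 3.12
stick 3.58
eraser 4.07
tape 28.94
purple 3.47
turq 12.09
```

View pics/z11.png

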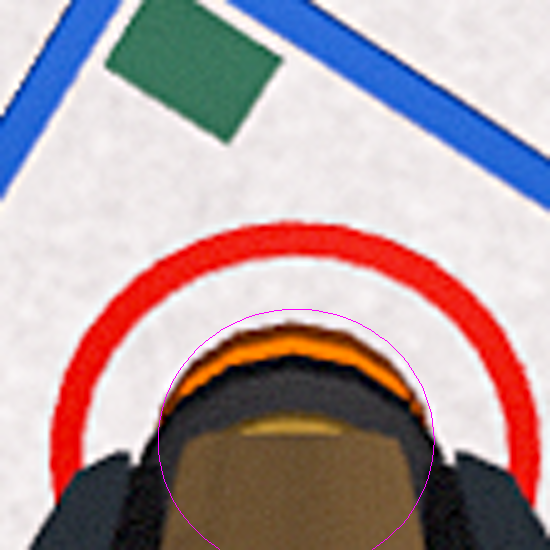

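View pics/s11.png

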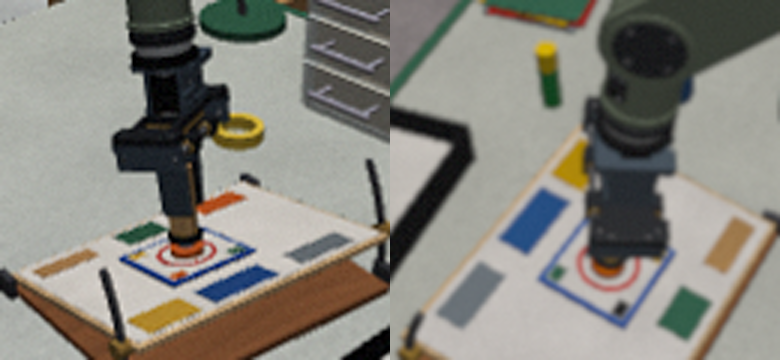

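View pics/s11b.png

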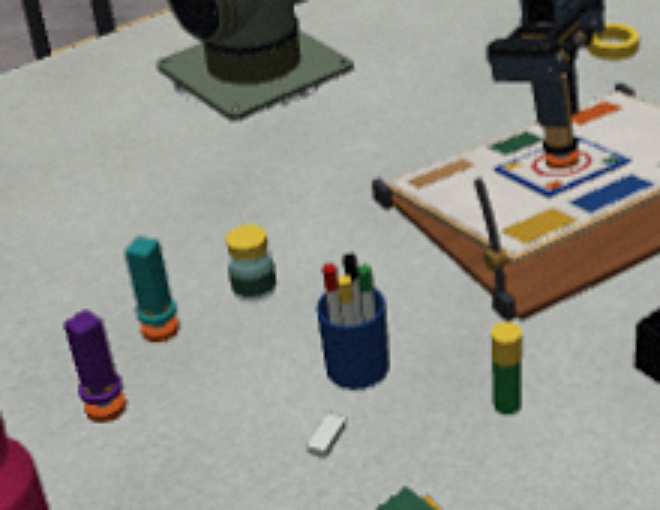

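The bystanders and both look-alikes stand where they were. The foot is centred in the ring and pressed about half-way. I'm handing in.

```bash
python3 -c "
from cell import close_job;print(close_job())"
```

```text
the job is handed in; nothing more can be done
None
```

I gripped the wooden-handled presser, pressed it on the card and handed the job in at about 12 s, still holding it pressed there.

- **Angle:** the board slopes about 11.4° by camera depth. The gripper's axis read within 0.1° of square to it, and I saw no slip of the handle in the grip.
- **Position:** in the last wrist picture the foot is flat and within about 1 mm of the ring's centre, about 10 mm clear of its inner edge. The presser had been gripped about 3 mm off the gripper's centre line, so I corrected for that before touching down.
- **Press depth:** the two estimates disagree slightly. The arm's position gives about 6.1 mm of foot travel. The force, about 5.1 N after subtracting the presser's weight, gives about 5.5 mm. Both are close to the half-way 6 mm.
- **Other things:** the jar, pot, glue stick, eraser and both look-alikes look unmoved in the scene camera. For the turquoise look-alike and the tape roll that is by eye only. The picture comparison there was spoiled by the removed presser and by the gripper.

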